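# Load the analyser's feed rack with the samples in reverse order

### The arm

A 7-joint arm with a two-finger parallel gripper is mounted at the origin on a cart in front of the work surface, level with it; the furniture and walls round the work are solid. World frame = base frame: x ahead of the robot, y to its left, z up, the work surface at z = 0. Lengths are in mm, angles in rad, forces in N, time in s.
With the tool pointing down it reaches from about 425 to 925 mm from the base axis. Payload 6.8 kg.
Tool frame: the origin (TCP) lies midway between the tips of the shut fingers; the grasp point (between the pads) lies 19 mm behind it; z points along the fingers, y is the line along which they close (so a half turn about z gives the same grasp; the last joint's range is limited). The gripper opens to 88 mm and grips with 3 to 60 N. Pads are 20 mm wide; open, the fingers measure 115 mm over their backs; the gripper's body (75 mm by 178 mm) begins 61 mm behind the grasp point.
Start: joints at [1.209, 0.477, 0.022, 1.555, -0.011, 1.109, -0.083], TCP at [169.49, -653.392, 222.664] pointing down, gripper open.
Joint ranges: [-2.96, 2.96], [-0.34, 2.1], [-1.41, 1.46], [0.24, 2.44], [-1.37, 4.51], [0.17, 1.92], [-2.96, 2.96]. Speed limits (rad/s): [2.39, 2.39, 3.14, 3.14, 3.14, 3.14, 3.14].

### API

Orientations are given as a rotation vector (axis times angle).
In Python, from rig import robot gives the robot as it stands. Calls block until the motion is done:
- robot.move_ptp(position, orientation): joint-space move of the TCP to a pose.
- robot.move_straight(position, rot=None, rate=150): straight line of the TCP; rot=None keeps the orientation; rate is the mean speed in mm/s.
- robot.move_joints(angles): joint-space move.
- robot.gripper_to(opening, effort=None): finger opening in mm; effort is the grip in N (None keeps the last); returns when the fingers have stopped.
- robot.pause(seconds).
- robot.inverse_kinematics(position, orientation): joint angles nearest the present ones, or None.
- robot.get_obs(): the state.
- robot.get_image(name): name is "side" or "top" or "wrist"; returns (picture, depth): 400x640x3 uint8, blue, green, red; 400x640 float32, mm along the optical axis (not along the pixel's ray), 0 where there is no reading.
- robot.camera_model(name): a dict with "intrinsics" (3x3 intrinsics, pixels), "pose" (4x4, takes a point from camera to world coordinates). Camera axes: x right, y down, z forward; pixel columns grow to the right and rows downward; lengths in mm; the calibration is good to about 2 mm. A picture is of the moment at which its call begins: read the wrist's pose just before it. camera_model takes no time and is no camera call; for the wrist camera it gives the pose at the moment of the call.
A pose or a line that the arm cannot do raises robot.PlanningError and nothing moves.
- robot.sign_off(): hands the job in; it is judged then, once.
The state is a dict: "t": time; "qpos": joint angles; "qvel": joint speeds; "joint_torque": joint torques, N m; "ee_pos": TCP position; "eef_rot": TCP orientation; "contact_force": force on the tool from outside, world axes, zero at the start; "torque": the same for the moment, N m; "grip_width": finger opening in mm; "grip_force": force on a finger pad.
Only numpy, scipy, OpenCV 4.12 (cv2) and the standard library are available. Lean on these libraries where they do the work, as an engineer would, in place of code of your own. Each camera call takes 0.05 s, during which the arm holds its last target. There are 200 camera calls.

### The job

Move the three containers from the white storage rack to the empty grey feed rack in reverse order: the one that stands leftmost in the storage rack, as seen from the robot, goes to the rightmost place of the feed rack, the middle one to the middle, and the rightmost to the leftmost. Stand each one upright on the middle of its own marked pad without toppling any of them, let go of them all, and leave the petri dish and the tape roll where they lie.

Things in the scene. Friction and masses are not known exactly. Their poses are not given: they have to be found in the camera images.
- jar: squat sample jar with a white screw lid, 52 mm diameter up to z = 52, lid 48 mm diameter, 62 mm tall. Upright at the start in one of the three places of the storage rack, standing on the rack's floor inside its adapter ring. Origin: centre of the underside, z up. Light (under 0.1 kg), best gripped across the body about 40 mm above its underside, firmly (about 25 N).
- vial: slim glass vial with a white screw cap, 22 mm diameter, 52 mm tall. Upright at the start in one of the three places of the storage rack, standing on the rack's floor inside its adapter ring. Origin: centre of the underside, z up. Light (under 0.1 kg), best gripped across the body about 36 mm above its underside, firmly (about 25 N).
- beaker: empty clear glass beaker, body 50 mm diameter up to z = 58, flared rim 56 mm diameter, 69 mm tall. Upright at the start in one of the three places of the storage rack, standing on the rack's floor inside its adapter ring. Origin: centre of the underside, z up. Light (under 0.1 kg), best gripped across the body about 46 mm above its underside, firmly (about 25 N).
- jar_ring: grey flat adapter ring round the foot of the jar, 66 mm outside, 58 mm bore, 5 mm high, fixed on the storage rack's floor; it stays there and so still shows where the jar stood at the start. Origin: centre of its underside.
- vial_ring: grey flat adapter ring round the foot of the vial, 66 mm outside, 28 mm bore, 5 mm high, fixed on the storage rack's floor; it stays there and so still shows where the vial stood at the start. Origin: centre of its underside.
- beaker_ring: grey flat adapter ring round the foot of the beaker, 66 mm outside, 56 mm bore, 5 mm high, fixed on the storage rack's floor; it stays there and so still shows where the beaker stood at the start. Origin: centre of its underside.
- storage_rack: white plastic rack with grey end plates, full at the start, 70 x 216 mm, fixed. Origin under its centre; x points away from the robot, y along the row to the robot's left. Floor top at z = 12 mm, end plates up to 27 mm, no side walls. Places at x = 0, y = +68, 0, -68 mm (left to right).
- feed_rack: grey-painted rack with dark end plates, empty at the start, a flush dark round pad (58 mm, centre dot) at each place, 70 x 216 mm, fixed. Origin under its centre; x points away from the robot, y along the row to the robot's left. Floor top at z = 12 mm, end plates up to 27 mm, no side walls. Places at x = 0, y = +68, 0, -68 mm (left to right).
- petri: empty clear petri dish, 66 mm diameter, 13 mm high, lying between the racks, to be left alone. Origin: centre of its underside. Behind it stands the big fixed analyser: its dark head juts out 0.18 to 0.28 m above the worktop as far as x = 0.51 (y from 0 to -0.17), and a rail at its sides at 0.17 to 0.22 m, so carry things past on the robot's side (x below 0.44).
- tape: roll of brown tape lying flat, 55 mm diameter, 19 mm high, on the worktop behind the left rack, to be left alone. Origin: centre of its underside.

How it is judged (in metres and radians):
At the end, for the whole second after the job is handed in: Each container stands upright (within 0.1 rad) and at rest on the feed rack's floor, released, within 13 mm along and 13 mm across the row of the centre of the place that mirrors its starting place: from storage rack place y = +68, 0, -68 mm to feed rack place y = -68, 0, +68 mm (((y of jar_ring in the frame of storage_rack between 0.053 and 0.083 m and y of jar in the frame of feed_rack between -0.081 and -0.055 m) or (y of jar_ring in the frame of storage_rack between -0.015 and 0.015 m and y of jar in the frame of feed_rack between -0.013 and 0.013 m) or (y of jar_ring in the frame of storage_rack between -0.083 and -0.053 m and y of jar in the frame of feed_rack between 0.055 and 0.081 m)) and x of jar in the frame of feed_rack between -0.013 and 0.013 m and z of jar in the frame of feed_rack between 0.009 and 0.016 m and angle between each of jar, vial, beaker's own z axis and vertical below 0.1 rad and linear speed of each of jar, vial, beaker below 0.02 m/s and angular speed of each of jar, vial, beaker below 0.3 rad/s and ((y of vial_ring in the frame of storage_rack between 0.053 and 0.083 m and y of vial in the frame of feed_rack between -0.081 and -0.055 m) or (y of vial_ring in the frame of storage_rack between -0.015 and 0.015 m and y of vial in the frame of feed_rack between -0.013 and 0.013 m) or (y of vial_ring in the frame of storage_rack between -0.083 and -0.053 m and y of vial in the frame of feed_rack between 0.055 and 0.081 m)) and x of vial in the frame of feed_rack between -0.013 and 0.013 m and z of vial in the frame of feed_rack between 0.009 and 0.016 m and ((y of beaker_ring in the frame of storage_rack between 0.053 and 0.083 m and y of beaker in the frame of feed_rack between -0.081 and -0.055 m) or (y of beaker_ring in the frame of storage_rack between -0.015 and 0.015 m and y of beaker in the frame of feed_rack between -0.013 and 0.013 m) or (y of beaker_ring in the frame of storage_rack between -0.083 and -0.053 m and y of beaker in the frame of feed_rack between 0.055 and 0.081 m)) and x of beaker in the frame of feed_rack between -0.013 and 0.013 m and z of beaker in the frame of feed_rack between 0.009 and 0.016 m); the robot touches nothing.
It fails at once if a container is toppled (tilted by more than 0.6 rad) (angle between any of jar, vial, beaker's own z axis and vertical above 0.6 rad).
It fails at once if the petri dish or the tape roll is shifted by more than 25 mm (distance of any of petri, tape from where it was at the start of the episode above 0.025 m).
It also fails if it takes over 93 s, if anything falls off the work surface, if the arm or the gripper's body presses on something with over 40 N, if the wrist force passes 120 N, or if a joint passes its speed limit or range.

## Working session

There is one attempt and no reset: what is moved stays moved. The work goes in short steps, each a Python script; the robot and the scene stay as the last script left them, time stands still between calls to the robot, and variables do not carry over. Pictures are saved under pics/ and viewed, at most 14 in all, crops included, and the job is handed in when it is done.

```bash
mkdir -p pics; ls; python3 - <<'E'
from rig import robot
import cv2,numpy as np
np.set_printoptions(precision=3,suppress=True)
for n in("top","side"):
    im,d=robot.get_image(n);cv2.imwrite(f"pics/{n}0.png",im);np.save(f"pics/{n}0.npy",d)
    m=robot.camera_model(n);print(n,m["intrinsics"],m["pose"])
print(robot.get_obs())
E
```

```text
pics
rig.py
top [[453.107   0.    314.641]
 [  0.    453.107 204.462]
 [  0.      0.      1.   ]] [[   0.009   -0.992    0.127  343.789]
 [  -1.      -0.006    0.02   -19.24 ]
 [  -0.019   -0.127   -0.992 1494.011]
 [   0.       0.       0.       1.   ]]
side [[401.327   0.    324.006]
 [  0.    401.327 204.554]
 [  0.      0.      1.   ]] [[   0.935   -0.233    0.267  245.285]
 [  -0.354   -0.57     0.742 -801.822]
 [  -0.021   -0.788   -0.615  706.758]
 [   0.       0.       0.       1.   ]]
{'t': 0.1, 'qpos': array([ 1.209,  0.478,  0.022,  1.556, -0.011,  1.109, -0.083]), 'qvel': array([ 0.002, -0.002,  0.001, -0.005, -0.001,  0.   , -0.001]), 'joint_torque': array([  0.005, -58.409,   1.54 , -27.331,  -0.054,   0.013,   0.   ]), 'ee_pos': array([ 169.343, -652.881,  221.826]), 'eef_rot': array([-3.115, -0.398,  0.001]), 'contact_force': array([-0.415, -0.145, -0.921]), 'torque': array([ 0.012,  0.051, -0.002]), 'grip_force': 0.0, 'grip_width': 88.10181664342541}
```

View pics/top0.png

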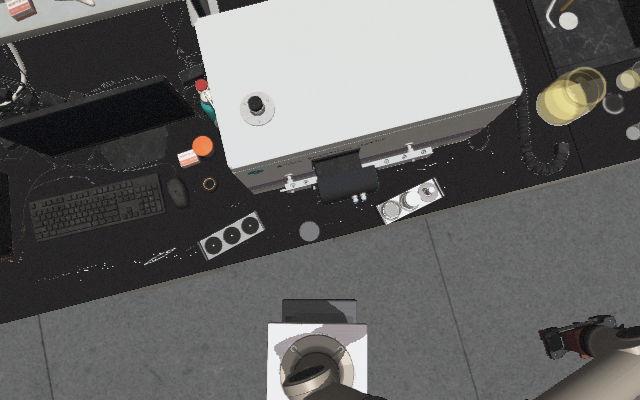

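View pics/side0.png

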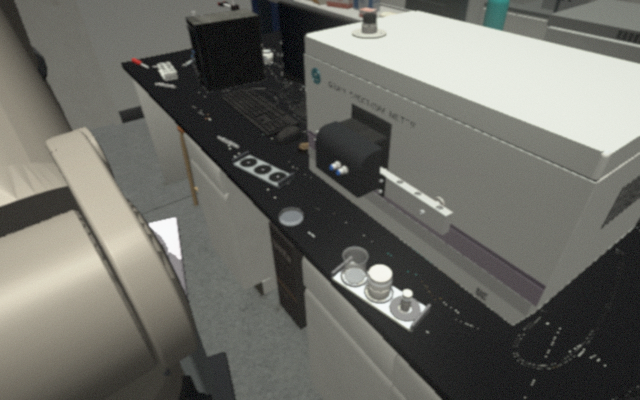

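Top view: the storage rack is centred at about (410,201), with the beaker (392,210), jar (411,200) and vial (428,190) from left to right. The feed rack is at about (231,236), with pads at (213,245), (232,235) and (250,225). Petri is at (309,231), tape at (209,184). The side view agrees. Next I'll measure positions and the rail.

```bash
cat > h.py <<'E'
import numpy as np,cv2
from rig import robot
def ray(m,uv,z):
    "pixels -> world points on plane z"
    K,T=m["intrinsics"],m["pose"]; uv=np.atleast_2d(np.asarray(uv,float))
    d=np.c_[uv,np.ones(len(uv))]@np.linalg.inv(K).T@T[:3,:3].T
    return T[:3,3]+d*((z-T[2,3])/d[:,2])[:,None]
def cloud(m,d):
    v,u=np.mgrid[:d.shape[0],:d.shape[1]]
    p=np.stack([u,v,np.ones_like(u)],-1)*d[...,None]
    return (p@np.linalg.inv(m["intrinsics"]).T)@m["pose"][:3,:3].T+m["pose"][:3,3]
E
python3 - <<'E'
from h import *
np.set_printoptions(precision=1,suppress=True)
m=robot.camera_model("top");d=np.load("pics/top0.npy");P=cloud(m,d)
g=cv2.cvtColor(cv2.imread("pics/top0.png"),6)
print("pads",ray(m,[(213,245),(232,235),(250,225)],12))
print("cont",ray(m,[(392,210),(411,200),(428,190)],60))
print("petri,tape",ray(m,[(309,231),(209,184)],13))
for nm,(a,b,c,e) in dict(railR=(375,435,135,175),head=(315,380,150,205),railL=(280,316,165,200)).items():
    q=P[c:e,a:b].reshape(-1,3); k=d[c:e,a:b].ravel()>0; q=q[k&(q[:,2]>120)&(q[:,2]<300)]
    print(nm,q.min(0),q.max(0)); 
    lo=q[q[:,2]<235]; 
    for y in range(-420,100,30):
        s=lo[abs(lo[:,1]-y)<15]
        if len(s):print(y,"xmin %.0f z %.0f"%(s[:,0].min(),s[s[:,0].argmin(),2]))
w=robot.camera_model("wrist");o=robot.get_obs()
from scipy.spatial.transform import Rotation as R
Rt=R.from_rotvec(o["eef_rot"]).as_matrix()
print(w["intrinsics"],"\ncam in tool",Rt.T@(w["pose"][:3,3]-o["ee_pos"]),Rt.T@w["pose"][:3,:3],Rt)
E
```

```text
pads [[398.  342.6  12. ]
 [431.2 281.2  12. ]
 [464.5 222.9  12. ]]
cont [[ 511.6 -236.    60. ]
 [ 544.  -296.7   60. ]
 [ 576.6 -351.2   60. ]]
petri,tape [[446.1  28.6  13. ]
 [600.3 363.4  13. ]]
railR [ 583.5 -359.1  120.1] [ 717.3 -156.8  299.7]
-360 xmin 713 z 125
-330 xmin 657 z 201
-300 xmin 649 z 219
-270 xmin 639 z 212
-240 xmin 632 z 205
-210 xmin 625 z 181
-180 xmin 611 z 217
head [ 509.4 -188.4  121.3] [671.3   6.9 299.5]
-180 xmin 549 z 186
-150 xmin 537 z 225
-120 xmin 511 z 226
-90 xmin 511 z 232
-60 xmin 517 z 200
-30 xmin 510 z 232
0 xmin 511 z 206
railL [546.    5.4 120.3] [628.7 114.7 299.9]
0 xmin 558 z 182
30 xmin 559 z 189
60 xmin 546 z 198
90 xmin 546 z 198
[[282.7   0.  319.2]
 [  0.  282.7 201.5]
 [  0.    0.    1. ]] 
cam in tool [  80.8   -0.6 -163.8] [[-0.  -1.  -0.3]
 [ 1.  -0.   0. ]
 [-0.  -0.3  1. ]] [[ 1.   0.3 -0. ]
 [ 0.3 -1.   0. ]
 [-0.  -0.  -1. ]]
```

```bash
cat >> h.py <<'E'
from scipy.spatial.transform import Rotation as R
def rot(a):
    "tool down, tool x at world angle a (deg); fingers close along a-90"
    c,s=np.cos(np.radians(a)),np.sin(np.radians(a))
    return R.from_matrix(np.array([[c,s,0],[s,-c,0],[0,0,-1.]])).as_rotvec()
E
python3 - <<'E'
from h import *
np.set_printoptions(precision=2,suppress=True)
for n,p,a in [("view",(440,-300,200),146),("beaker",(512,-236,39),-95),("beaker2",(512,-236,39),-90),("b_out",(400,-236,100),-95),("mid",(430,0,100),180),("midS",(400,-160,100),158),("vial",(577,-351,31),210),("jar",(544,-297,33),210),("feedL",(398,343,33),120),("feedR",(464,223,39),120),("feedR",(464,223,39),210)]:
    print(n,robot.inverse_kinematics(p,rot(a)))
robot.move_ptp((440,-300,200),rot(146))
m=robot.camera_model("wrist");im,d=robot.get_image("wrist");cv2.imwrite("pics/w1.png",im);np.save("pics/w1.npy",d);np.savez("pics/w1m.npz",**{k:m[k] for k in("intrinsics","pose")})
o=robot.get_obs();print(o["t"],o["qpos"])
E
```

```text
view [ 0.96  0.32 -0.58  1.89  0.21  0.99  1.27]
beaker [ 0.14  0.55  0.24  1.97 -0.21  0.64 -2.72]
beaker2 [ 0.15  0.55  0.22  1.97 -0.19  0.64 -2.65]
b_out [ 0.25  0.31  0.17  2.17 -0.08  0.67 -2.75]
mid [ 0.75  0.46 -1.07  2.18  0.56  0.81  0.9 ]
midS [ 0.83  0.33 -0.68  2.19  0.32  0.71  1.12]
vial [ 1.18  1.05 -1.2   1.63  1.04  1.22  1.84]
jar [ 1.18  0.98 -1.2   1.77  1.02  1.15  1.74]
feedL [ 0.04  0.86 -1.19  2.    0.98  1.02 -1.13]
feedR [ 0.26  0.77 -1.11  2.02  0.89  0.94 -0.81]
feedR [ 0.19  0.7  -0.99  2.03  0.8   0.86  0.83]
1.7833 [ 0.96  0.32 -0.57  1.89  0.21  0.99  1.27]
```

View pics/w1.png

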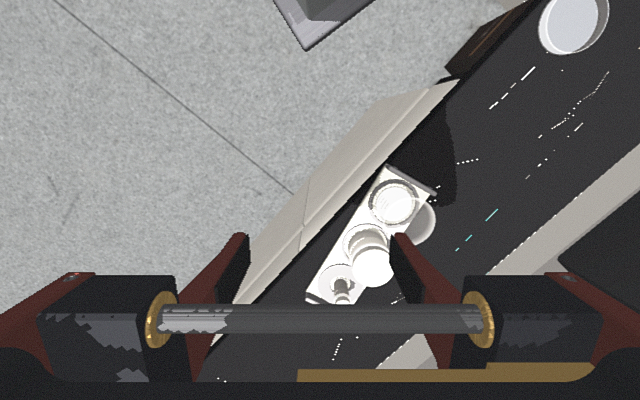

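Wrist view: beaker foot and ring at about (394,203), with the rim offset to (412,215). The jar lid is at (373,267), and the vial cap is near (342,288), partly behind the gripper. I'll take rays from these.

```bash
python3 - <<'E'
from h import *
np.set_printoptions(precision=1,suppress=True)
m=dict(np.load("pics/w1m.npz"));im=cv2.imread("pics/w1.png")
print("beaker foot",ray(m,(394,203),14),"jar lid",ray(m,(373,267),74),"vial ring",ray(m,(338,282),17),"vialcap",ray(m,(342,287),64))
print("rack corner near-left",ray(m,(387,166),27),"far-left",ray(m,(436,193),27))
c=im[150:310,290:450];cv2.imwrite("pics/w1c.png",cv2.resize(c,None,fx=3.7,fy=3.7,interpolation=2))
t=cv2.imread("pics/top0.png")[165:235,365:455];t2=cv2.imread("pics/top0.png")[200:270,190:280]
cv2.imwrite("pics/t_c.png",cv2.resize(np.hstack([t2,t]),None,fx=4.4,fy=4.4,interpolation=2))
E
```

```text
beaker foot [[ 517.7 -236.4   14. ]] jar lid [[ 546.6 -298.1   74. ]] vial ring [[ 573.4 -359.4   17. ]] vialcap [[ 555.  -345.1   64. ]]
rack corner near-left [[ 467.1 -220.9   27. ]] far-left [[ 530.1 -187.8   27. ]]
```

View pics/w1c.png

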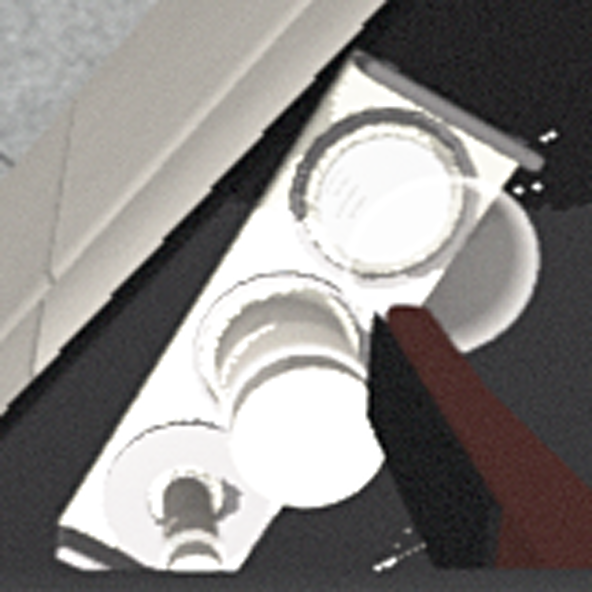

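View pics/t_c.png

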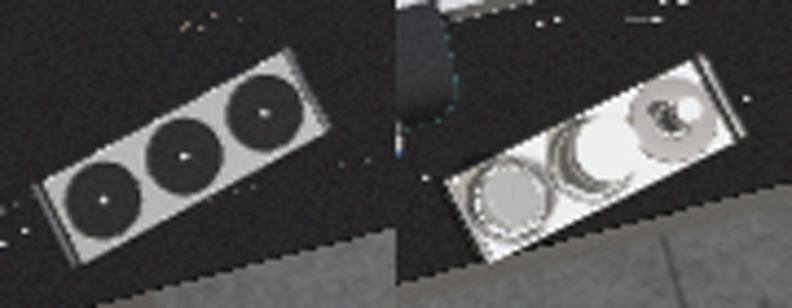

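```bash
python3 - <<'E'
from h import *
np.set_printoptions(precision=1,suppress=True)
m=dict(np.load("pics/w1m.npz"));t=robot.camera_model("top")
print("wrist B,J,V rings\n",ray(m,[(394,202.7),(367,246.8),(341.2,285.6)],17),"lid",ray(m,(290+308/3.7,150+432/3.7),74))
print("top B,V rings\n",ray(t,[(390.4,209.9),(427.4,191.5)],17))
f=ray(t,[(213,245.1),(231.5,235.1),(249.6,225.1)],12);print("feed\n",f,np.linalg.norm(np.diff(f,axis=0),axis=1))
E
```

```text
wrist B,J,V rings
 [[ 516.1 -236.3   17. ]
 [ 549.8 -297.4   17. ]
 [ 580.8 -358.8   17. ]] lid [[ 546.5 -297.7   74. ]]
top B,V rings
 [[ 516.9 -237.3   17. ]
 [ 578.5 -359.1   17. ]]
feed
 [[397.6 342.6  12. ]
 [430.8 282.9  12. ]
 [464.1 224.2  12. ]] [68.3 67.5]
```

```bash
cat >> h.py <<'E'
B,J,V=(516.5,-237),(548.5,-297.5),(579.5,-358.5)
FL,FM,FR=(397.6,342.6),(430.8,283),(464.1,223.8)
def st(s=""):
    o=robot.get_obs();print(s,"t%.1f"%o["t"],o["ee_pos"].round(1),"w%.1f f%.1f"%(o["grip_width"],o["grip_force"]),"F",o["contact_force"].round(1),"q7 %.2f"%o["qpos"][6],flush=True)
def go(xy,z,rate=200,r=None): robot.move_straight((*xy,z),r,rate)
E
python3 - <<'E'
from h import *
robot.gripper_to(78,25)
robot.move_ptp((430,-260,160),rot(-95));st("turn")
go(B,130,250);go(B,70,120);go(B,39,60);st("at")
robot.gripper_to(0,25);st("grip")
go(B,59,60);st("up")
im,_=robot.get_image("side");cv2.imwrite("pics/s1.png",im[200:360,270:470].repeat(3,0).repeat(3,1))
E
```

```text
turn t3.7 [ 430.  -260.1  160. ] w78.2 f0.0 F [-0.  -0.5  0.5] q7 2.95
at t5.5 [ 516.6 -236.8   38.9] w78.4 f0.0 F [-0.3 -0.1  0.4] q7 2.71
grip t6.0 [ 516.7 -237.    39.2] w53.5 f25.0 F [0.6 0.1 0.2] q7 2.71
up t6.5 [ 516.6 -237.2   59.4] w53.3 f25.0 F [-0.4 -1.  -0.5] q7 2.74
```

View pics/s1.png

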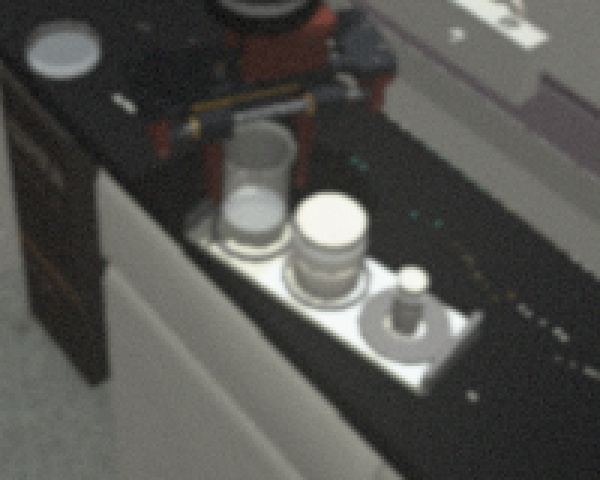

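The beaker is held and clear of its ring: it is the one inside the fingers, and the jar and vial are undisturbed. Next I'll carry it over.

```bash
cat >> h.py <<'E'
def carry_left():
    robot.move_ptp((400,-190,115),rot(155));robot.move_ptp((428,0,115),rot(180));robot.move_ptp((400,170,115),rot(200))
def carry_right():
    robot.move_ptp((400,170,115),rot(200));robot.move_ptp((428,0,115),rot(180));robot.move_ptp((400,-190,115),rot(155))
E
python3 - <<'E'
from h import *
go(B,100,120);go((415,-250),105,200);st("back")
carry_left();st("left")
robot.move_ptp((*FR,110),rot(180));go(FR,60,120);go(FR,42,40);st("above")
go(FR,39.7,15);st("down")
im,_=robot.get_image("side");cv2.imwrite("pics/s2.png",im[120:220,200:330].repeat(4,0).repeat(4,1))
E
```

```text
back t7.7 [ 415.8 -250.1  105.1] w53.1 f25.0 F [ 0.   0.2 -0.1] q7 2.86
left t10.8 [400.5 168.  114.6] w53.6 f25.0 F [-0.1 -0.8 -0.3] q7 0.93
above t12.4 [464.  223.9  41.9] w53.4 f25.0 F [ 0.3  0.7 -0.8] q7 0.46
down t12.7 [464.1 223.8  39.7] w53.4 f25.0 F [ 0.8 -0.8 -1.1] q7 0.46
```

View pics/s2.png

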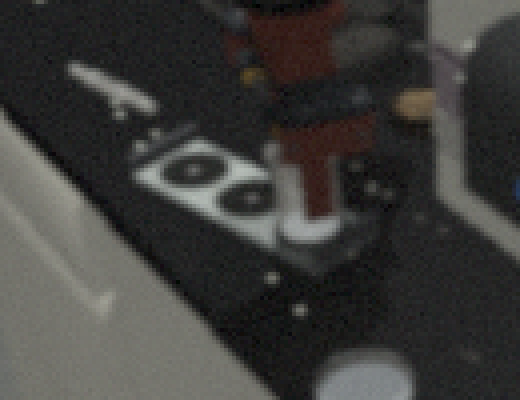

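The beaker is over the right pad of the feed rack, upright. I'll release it, back up and check with the wrist camera.

```bash
python3 - <<'E'
from h import *
go(FR,39.1,10);st()
robot.gripper_to(78);go(FR,60,60);go(FR,120,200);st("up")
robot.move_ptp((400,170,200),rot(200))
m=robot.camera_model("wrist");im,d=robot.get_image("wrist");cv2.imwrite("pics/w2.png",im);np.savez("pics/w2m.npz",**{k:m[k] for k in("intrinsics","pose")});st()
E
```

```text
t13.0 [464.2 223.9  39.2] w53.1 f25.0 F [-0.4 -0.5 -0.4] q7 0.46
up t14.5 [464.3 223.6 120.2] w77.7 f0.0 F [-0.5  0.3 -0.7] q7 0.57
 t15.1 [400.4 169.8 199.1] w78.4 f0.0 F [ 0.2  0.1 -0.1] q7 1.10
```

View pics/w2.png

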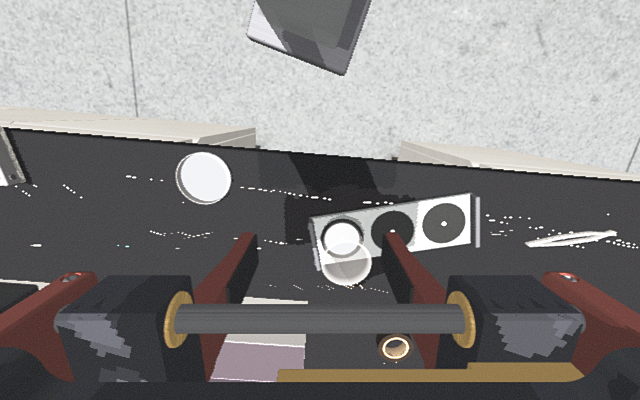

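The wrist view shows the beaker foot at (342,238) on the right pad. Pad dots are visible at (444,223) and about (393,231); petri and tape are undisturbed.

```bash
python3 - <<'E'
from h import *
np.set_printoptions(precision=1,suppress=True)
m=dict(np.load("pics/w2m.npz"))
print(ray(m,[(444,223),(393,231),(342,238)],12), "expect",FL,FM,FR)
# vial
carry_right();st("right")
robot.gripper_to(44,25)
robot.move_ptp((500,-330,140),rot(215));go(V,110,200);go(V,70,120);go(V,34,60);st("at")
robot.gripper_to(0,25);st("grip")
go(V,54,60);st("up")
im,_=robot.get_image("side");cv2.imwrite("pics/s3.png",im[200:360,270:470].repeat(3,0).repeat(3,1))
E
```

```text
[[397.6 345.1  12. ]
 [431.1 286.1  12. ]
 [463.8 225.5  12. ]] expect (397.6, 342.6) (430.8, 283) (464.1, 223.8)
right t17.1 [ 401.  -187.7  115.2] w78.0 f0.0 F [0.5 0.  0.6] q7 1.11
at t20.6 [ 579.7 -358.4   34.1] w43.8 f0.0 F [ 0.9 -0.4  0.9] q7 2.13
grip t21.1 [ 579.7 -358.6   34.3] w21.6 f25.0 F [-0.9  0.4  1.2] q7 2.13
up t21.6 [ 579.7 -358.7   54.5] w21.1 f25.0 F [ 0.2 -0.4 -0.3] q7 2.15
```

View pics/s3.png

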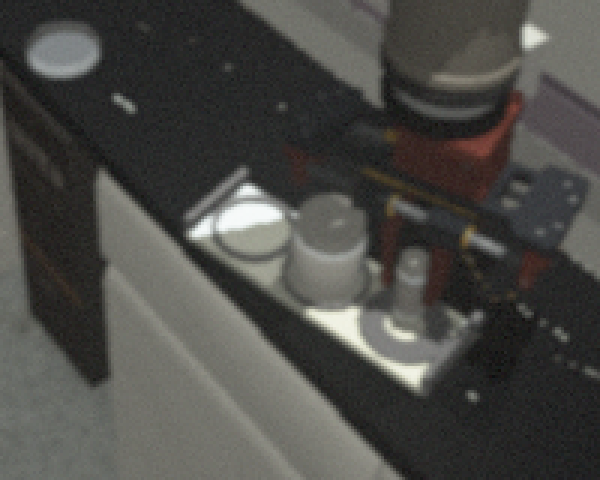

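The vial is gripped and lifted out of its ring, and the jar is untouched. Now carrying it to the left pad.

```bash
sed -i 's/^FL,FM,FR.*/FL,FM,FR=(397.6,344),(431,284.5),(464.1,224.5)/' h.py; python3 - <<'E'
from h import *
go(V,120,120);go((430,-290),120,200);st("back")
carry_left();robot.move_ptp((*FL,110),rot(195));go(FL,60,120);go(FL,36,40);go(FL,34.2,12);st("down")
robot.gripper_to(46);go(FL,60,60);go(FL,130,200);st("up")
robot.move_ptp((400,200,200),rot(200))
m=robot.camera_model("wrist");im,d=robot.get_image("wrist");cv2.imwrite("pics/w3.png",im);np.savez("pics/w3m.npz",**{k:m[k] for k in("intrinsics","pose")});st()
# jar
carry_right();robot.gripper_to(76,25)
robot.move_ptp((480,-290,140),rot(205));go(J,120,200);go(J,80,120);go(J,33,60);st("at")
robot.gripper_to(0,25);st("grip")
go(J,53,60);st("up")
E
```

```text
back t23.3 [ 431.  -290.4  120.1] w21.7 f25.0 F [ 0.4 -0.1 -0.1] q7 2.17
down t28.2 [397.6 344.   34.3] w21.5 f25.0 F [ 0.3 -0.7  0.6] q7 0.40
up t29.9 [397.7 343.5 129.6] w45.8 f0.0 F [-0.7  0.4 -0.3] q7 0.52
 t30.6 [399.7 200.9 199.3] w46.2 f0.0 F [-0.1 -0.3  0.3] q7 1.00
at t36.0 [ 548.8 -297.5   33.3] w76.2 f0.0 F [-0.1 -0.2  0. ] q7 1.85
grip t36.5 [ 548.6 -297.7   33.2] w50.3 f25.0 F [0.6 0.  1.4] q7 1.85
up t37.0 [ 548.7 -297.6   53.5] w50.4 f25.0 F [ 0.5  0.9 -1.3] q7 1.87
```

View pics/w3.png

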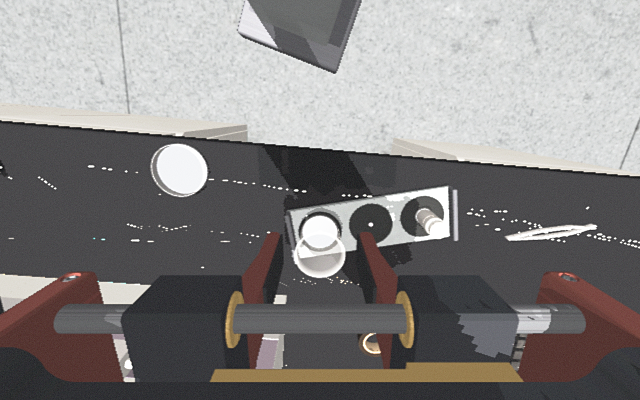

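The vial stands upright on the left pad (foot about (424,213), pad centre about (422,216)) and the beaker is still in place. The jar is gripped, so now it goes to the middle, with the fingers closing across the row.

```bash
python3 - <<'E'
from h import *
go(J,120,120);go((425,-270),120,200)
carry_left();go((400,170),140,150);robot.move_ptp((*FM,145),rot(120));st("over")
go(FM,80,120);go(FM,36,50);go(FM,33.4,12);st("down")
robot.gripper_to(72);go(FM,60,60);go(FM,150,200);st("up")
robot.move_ptp((400,170,200),rot(200))
m=robot.camera_model("wrist");im,d=robot.get_image("wrist");cv2.imwrite("pics/w4.png",im);np.savez("pics/w4m.npz",**{k:m[k] for k in("intrinsics","pose")});st()
E
```

```text
over t42.5 [430.8 283.7 144.4] w50.8 f25.0 F [ 0.1  0.1 -0.6] q7 -0.49
down t44.6 [431.  284.5  33.4] w50.8 f25.0 F [-0.2 -0.7 -1.2] q7 -0.63
up t46.3 [430.7 283.8 149.2] w72.0 f0.0 F [-0.1  0.6 -0.4] q7 -0.48
 t47.8 [399.8 170.2 199.7] w72.2 f0.0 F [ 0.2 -0.7  0. ] q7 1.11
```

View pics/w4.png

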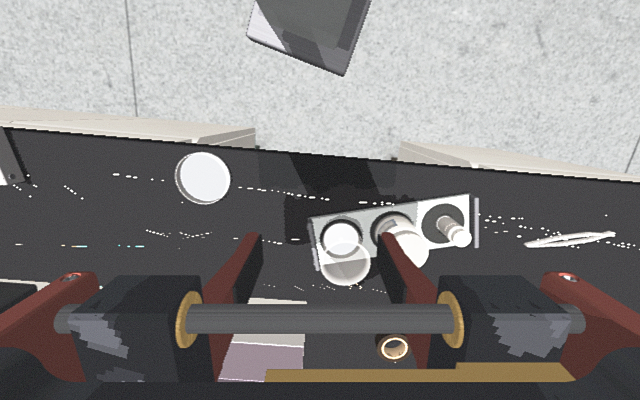

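All three stand: beaker (341,238), jar lid about (408,248), vial cap (460,238). I'll do a numeric check before handing in.

```bash
python3 - <<'E'
from h import *
np.set_printoptions(precision=1,suppress=True)
m=dict(np.load("pics/w4m.npz"))
print("vial cap",ray(m,(460,238),64),"vial foot",ray(m,(447,222),14),"jar lid",ray(m,(408,248),74),"beaker foot",ray(m,(341,238),12),"exp V,J,B",FL,FM,FR)
robot.move_ptp((380,-200,250),rot(155))
im,_=robot.get_image("top");cv2.imwrite("pics/t4.png",im[170:270,180:310].repeat(5,0).repeat(5,1))
E
```

```text
vial cap [[396.3 342.   64. ]] vial foot [[393.6 348.   14. ]] jar lid [[424.8 286.1  74. ]] beaker foot [[463.6 225.2  12. ]] exp V,J,B (397.6, 344) (431, 284.5) (464.1, 224.5)
```

View pics/t4.png

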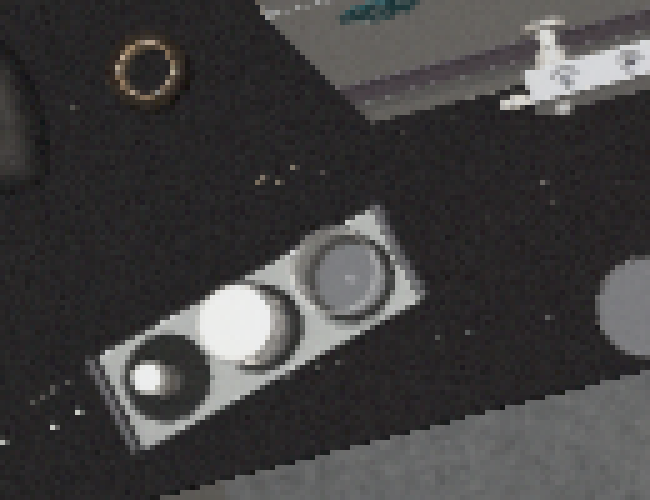

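The top view shows the jar lid at about (233,322) in the crop, the vial cap at (145,377) and the beaker on its pad. I'll hand in if the offsets are under 8 mm.

```bash
python3 - <<'E'
from h import *
t=robot.camera_model("top")
p=[ray(t,(180+u/5-.4,170+v/5-.4),z)[0,:2] for u,v,z in((235,322,74),(145,377,64))]
e=[p[0]-FM,p[1]-FL];print(e)
if max(map(np.linalg.norm,e))<8: print(robot.sign_off());st()
E
```

```text
[array([-0.478036  ,  1.30263918]), array([-1.65582972, -0.10918831])]
the job is handed in; nothing more can be done
None
the job is handed in; nothing more can be done
```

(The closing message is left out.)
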